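# Build up the top end of a compressor pump

### The arm

A 7-joint arm with a two-finger parallel gripper is mounted at the origin on the work surface. World frame = base frame: x ahead of the robot, y to its left, z up, the work surface at z = 0. Lengths are in m, angles in rad, forces in N, time in s.
With the tool pointing down it reaches from about 0.425 to 0.925 m from the base axis. Payload 6.8 kg.
Tool frame: the origin (TCP) lies at the very end of the fingers, on their centre line; the grasp point (between the pads) lies 19 mm behind it; z points along the fingers, y is the line along which they close (so a half turn about z gives the same grasp; the last joint's range is limited). The gripper opens to 85 mm and grips with 20 to 120 N. Pads are 22 mm wide; open, the fingers measure 114 mm over their backs; the gripper's body (76 mm by 85 mm) begins 54 mm behind the grasp point. The pads swing forward as they close: fully open they stand 13 mm farther back than shut.
Start: joints at [1.038, 0.477, 0.022, 1.555, -0.011, 1.109, -0.083], TCP at [0.278, -0.615, 0.231] pointing down, gripper open.
Joint ranges: [-2.96, 2.96], [-0.34, 2.1], [-1.41, 1.46], [0.24, 2.44], [-1.37, 4.51], [0.17, 1.92], [-2.96, 2.96]. Speed limits (rad/s): [2.39, 2.39, 3.14, 3.14, 3.14, 3.14, 3.14].

### API

Orientations are given as a rotation vector (axis times angle).
In Python, from bench import get_obs, viewer, r gives the robot as it stands. The module is installed in compiled form; this text tells all that it offers.
- The arm moves only by the tool play_rows, never from a script. Its argument "commands" is a list that holds one entry, the list of rows, each a list of 5 numbers: the gripper's target within -1 to 1 (shut at 1, half-way at 0, fully open at -1), then the shift along the tool's x, y, z scaled (see below), then the turn about the tool's z scaled (see below). A call has 1 to 12 rows; each row is the pose to reach, as a shift and turn from the pose commanded when the call began, along the tool's axes at that moment; what a row does not reach only later rows make up. The controller multiplies each number of a shift by 0.2 m and each number of a turn by pi/2 rad. A row lasts 1/12 s, in which the tool goes at most 41.7 mm and 7.16 degrees, less where a joint would pass 70% of its speed; a pose out of reach is approached as far as the arm can. A call with a number of a shift or a turn outside -1 to 1 is refused whole. A call with a gripper value outside its range is refused whole. The fingers move at their own pace and stop on an object; "grip_force" is the grip in N (left out, the last holds). Time passes only in rows, so rows that repeat a pose let the fingers close. It gives the time, the measured TCP pose, the force, the opening and the grip force at its end, in the units of the state.
- get_obs(): the state, without advancing time (a new reading comes with each control period).
- viewer.grab_frame(name): name is "scene" or "side" or "wrist"; returns a dict with "pixels" (384x512x3 uint8, red, green, blue), "fovy" (degrees; the focal length in pixels is half the picture's height over the tangent of half this angle, whatever the lens; pixels are square), "cx", "cy" (the principal point, pixels), "world_to_cam" (4x4, takes a point from world to camera coordinates); the wrist camera has in their place "hand_eye" (4x4, takes a point from camera to tool coordinates, whose origin is the TCP and whose axes are the flange's). Camera axes: x right, y up, looking along -z (the intrinsics and any distortion apply to the point x, -y, -z); pixel columns grow to the right and rows downward; lengths in m; the calibration is good to about 2 mm. The wrist camera is an equidistant fisheye: a pixel r from the principal point sees the ray r / f radians off the axis. A picture is of the moment at which its call begins: read the wrist's pose just before it. There is no depth.
- r.hand_in(): hands the job in; it is judged then, once.
Trained networks look in a picture, given as the dict that the camera call returned (one of the last four; its "shot" number tells which), for a name from the list of things; names that differ only in an ending like _2 or _b are one class to them, and where a whole thing is asked for, a point or a joint stands for the part that bears it (a point fixed in the world has none). Each returns a list of dicts, best first, with "score" (0 to 1); they miss things now and then, are a little off and sometimes report something else, mostly with a low value. They report only what shows in the picture. A call takes as long as a camera call. They do not tell look-alikes from the thing itself.
- viewer.trace(picture, thing): "pixels" (384x512 bool, what is visible of it) and "rect" ([left, top, right, bottom] in pixels, round what is visible of it).
The state is a dict: "clock": time; "joints": joint angles; "qvel": joint speeds; "tau": joint torques, N m; "tcp_pos": TCP position; "orientation": TCP orientation; "contact_force": force on the tool from outside, world axes, zero at the start; "moment": the same for the moment, N m; "grip_width": finger opening in m; "gripper_force": force on a finger pad.
Only numpy, scipy, OpenCV 4.12 (cv2) and the standard library are available. Lean on these libraries where they do the work, as an engineer would, in place of code of your own. Each camera call takes 0.05 s, during which the arm holds its last target. There are 200 camera calls.

### The job

Put the compressor pump's top end back together: set the flat steel valve plate on the cylinder deck over the two dowels, then the finned aluminium cylinder head on top of the plate, the right way round. As each part goes on, push down on it with a short firm push (held for about half a second) to feel that it lies flat and fully home; do this for the plate before the head goes on. Lower both parts, do not drop them, and leave the tub, wrench and bolt tray where they are.

Things in the scene. Friction and masses are not known exactly. Their poses are not given: they have to be found in the camera images.
- deck (a point): Centre of the cylinder deck, the level machined top face of the pump, 150 mm above the bench, 160 mm (x) by 66 mm (y), z up. Two steel dowels, 12 mm in diameter, stand 16 mm up from it at x = +66 and x = -66 mm, both at y = +20 mm (near its +y long edge); their top 5 mm taper to 7 mm.
- pump: The grey cast compressor pump, bolted down. Origin on the bench, 150 mm below deck, same axes. The finned cylinder under the deck is no wider than the deck; the foot is 190 by 124 mm; a bare shaft stub reaches 142 mm out at the -x end, 46 mm above the bench.
- plate_mid (a point): Centre (half-way up) of the loose valve plate: flat steel, 160 mm (x) by 66 mm (y) by 10 mm thick, about 0.65 kg, lying on the bench right way up (z up, reed valves on top). Its middle is solid and can be pushed on. At home it lies flat on the deck, centre 5 mm above deck, axes along the deck's.
- plate: The same valve plate; origin at the centre of its underside. Two dowel holes 15 mm wide go right through it at x = +66 and x = -66 mm, both at y = +20 mm, near one long edge, so it goes on one way round only.
- head_mid (a point): Centre (half-way up) of the loose aluminium cylinder head, about 0.7 kg, 44 mm high, standing on its joint face (z up). Its lowest 12 mm are a flange 160 mm (x) by 66 mm (y). A finned block stands on it; its solid middle boss, 48 mm (x) by 54 mm (y) with a flat top, is good to grip and to push on. At home the centre is 32 mm above deck.
- head: The same head; origin at the centre of its underside, where two blind dowel holes, 15 mm wide, 8 mm deep, at x = +66 and -66 mm, y = +20 mm, take the last 6 mm of the dowels standing through the plate. Two 24 mm round ports stick out on the other long side (-y), at x = +52 and -52 mm, up to 37 mm from the centre line. At home its axes lie along the deck's.
- tub: Bystander: white spackling tub with a black lid, 110 mm wide and 117 mm high, origin under its centre. Leave it alone.
- wrench: Bystander: steel wrench 160 mm long, lying flat along its x axis. Leave it alone.
- bolt_tray: Bystander: cardboard tray 100 by 150 by 30 mm with the head bolts, origin under its centre. Leave it alone.
Not all that is in view belongs to the job. What is shaped like the plate but brown or green is not meant.

How it is judged:
By the outcome, as a careful person would: the job done as asked, in the order asked, and still so for the second after the job is handed in, with the robot touching nothing.
It also fails if it takes over 69 s, if anything falls off the work surface, if the arm or the gripper's body presses on something with over 40 N, if the wrist force passes 120 N, or if a joint passes its speed limit or range.

## Working session

There is one attempt and no reset: what is moved stays moved. The work goes in short steps, Python scripts to look and compute and a tool call to move; the robot and the scene stay as the last step left them, time stands still between calls to the robot, and variables do not carry over. Pictures are saved under pics/ and viewed, at most 10 in all, crops included, and the job is handed in when it is done.

Besides the shell and the picture viewer there is one more tool, called after ">>>" as a command line: name --argument value ..., lists and objects as JSON in quotes. play_rows: Moves the arm, as the interface text tells. Shifts and turns lie within -1 to 1; 1 stands for 0.2 m of shift or pi/2 rad of turn. Its arguments: {"type":"object","properties":{"commands":{"type":"array","items":{"type":"array","items":{"type":"array","items":{"type":"number","minimum":-1,"maximum":1}}}},"grip_force":{"type":"number"}},"required":["commands"]}

```bash
mkdir -p pics
cat > h.py <<'E'
import numpy as np, cv2
from scipy.spatial.transform import Rotation as R
from bench import get_obs, viewer, r
def save(p,n): cv2.imwrite('pics/'+n, cv2.cvtColor(p['pixels'],cv2.COLOR_RGB2BGR))
def foc(p): return 192/np.tan(np.radians(p['fovy'])/2)
def ray(p,uv,obs=None):
    """origin, dir in world"""
    f=foc(p); u=(uv[0]-p['cx']); v=(uv[1]-p['cy'])
    if 'world_to_cam' in p:
        d=np.array([u/f,-v/f,-1]); T=np.linalg.inv(np.array(p['world_to_cam']))
    else:
        rr=np.hypot(u,v); th=rr/f; s=np.sin(th)/max(rr,1e-9)
        d=np.array([u*s,-v*s,-np.cos(th)])
        W=np.eye(4); W[:3,:3]=R.from_rotvec(obs['orientation']).as_matrix(); W[:3,3]=obs['tcp_pos']
        T=W@np.array(p['hand_eye'])
    return T[:3,3], T[:3,:3]@d
def at(p,uv,z,obs=None):
    o,d=ray(p,uv,obs); return o+d*(z-o[2])/d[2]
def proj(p,X,obs=None):
    X=np.atleast_2d(X); f=foc(p)
    if 'world_to_cam' in p: T=np.array(p['world_to_cam'])
    else:
        W=np.eye(4); W[:3,:3]=R.from_rotvec(obs['orientation']).as_matrix(); W[:3,3]=obs['tcp_pos']
        T=np.linalg.inv(W@np.array(p['hand_eye']))
    c=X@T[:3,:3].T+T[:3,3]; x,y,z=c[:,0],-c[:,1],-c[:,2]
    if 'world_to_cam' in p: return np.c_[p['cx']+f*x/z,p['cy']+f*y/z]
    rr=np.hypot(x,y); th=np.arctan2(rr,z); k=f*th/np.maximum(rr,1e-9)
    return np.c_[p['cx']+k*x,p['cy']+k*y]
E
python3 - <<'E'
from h import *
np.set_printoptions(precision=3,suppress=True)
o=get_obs(); print({k:np.round(v,3) for k,v in o.items()})
ims=[]
for n in ['scene','side','wrist']:
    p=viewer.grab_frame(n); save(p,n+'0.png'); ims.append(p['pixels'])
    print(n,p.keys(),p['fovy'],p['cx'],p['cy'],p.get('world_to_cam',p.get('hand_eye')))
    for t in ['pump','plate','head','tub','wrench','bolt_tray']:
        print(t,[(round(float(q['score']),2),np.round(q['rect'])) for q in viewer.trace(p,t)][:3])
a=np.hstack(ims[:2]); 
cv2.imwrite('pics/a.png',cv2.cvtColor(cv2.resize(np.vstack([np.hstack(ims[:2]),np.hstack([ims[2],ims[2]*0])]),(800,600)),cv2.COLOR_RGB2BGR))
E
```

```text
{'clock': np.float64(0.0), 'joints': array([ 1.038,  0.478,  0.022,  1.556, -0.011,  1.109, -0.083]), 'qvel': array([-0.002,  0.001, -0.001,  0.   ,  0.002,  0.001, -0.   ]), 'tau': array([  0.   , -59.645,   1.609, -28.12 ,   0.013,   0.009,  -0.   ]), 'tcp_pos': array([ 0.278, -0.614,  0.23 ]), 'orientation': array([-3.069, -0.662,  0.001]), 'contact_force': array([-0.089,  0.073, -0.258]), 'moment': array([ 0.025, -0.012, -0.012]), 'gripper_force': np.float64(0.0), 'grip_width': np.float64(0.086)}
scene dict_keys(['pixels', 'fovy', 'cx', 'cy', 'world_to_cam', 'shot']) 42.949110986616006 257.7720331125905 190.89018344150546 [[-0.736  0.677  0.006  0.327]
 [-0.424 -0.467  0.776  0.173]
 [ 0.528  0.569  0.631 -1.818]
 [ 0.     0.     0.     1.   ]]
pump [(0.67, array([212., 144., 270., 219.]))]
plate [(0.88, array([325., 191., 372., 230.])), (0.67, array([286., 247., 350., 282.])), (0.34, array([211., 144., 275., 220.]))]
head [(0.86, array([156., 147., 202., 176.]))]
tub [(0.95, array([193., 228., 241., 284.]))]
wrench [(0.61, array([151., 228., 196., 255.]))]
bolt_tray [(0.56, arra
[... 295 characters left out ...]
ray([246., 153., 322., 214.]))]
plate [(0.84, array([181., 252., 234., 300.])), (0.67, array([261., 261., 316., 316.])), (0.56, array([199., 332., 258., 383.]))]
head [(0.72, array([288., 128., 321., 161.]))]
tub [(0.86, array([155., 172., 193., 220.]))]
wrench [(0.65, array([187., 158., 226., 181.])), (0.33, array([282., 125., 328., 161.]))]
bolt_tray [(0.93, array([221., 126., 264., 159.]))]
wrist dict_keys(['pixels', 'fovy', 'cx', 'cy', 'hand_eye', 'shot']) 65.70646984690485 253.54576578252914 189.72874580604247 [[-0.001  0.954  0.299  0.077]
 [ 1.     0.001  0.     0.   ]
 [ 0.     0.299 -0.954 -0.143]
 [ 0.     0.     0.     1.   ]]
pump []
plate []
head []
tub []
wrench []
bolt_tray []
```

View pics/a.png

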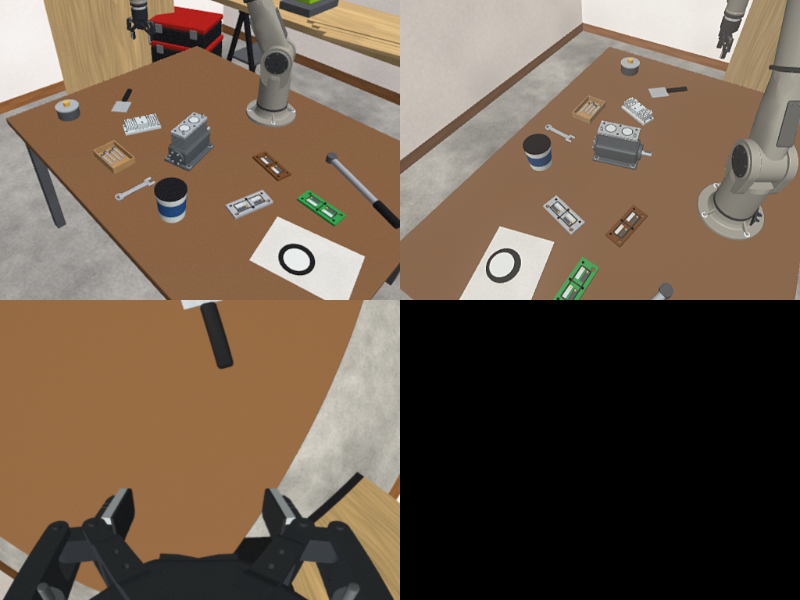

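The picture shows the grey steel plate at scene (318,264) and side (208,274). The head lies behind the pump at scene (180,161) and side (305,145), and the pump is at scene (240,180). The brown and green plates are decoys.

```bash
cat >> h.py <<'E'
from scipy.optimize import minimize
def box(lx,ly,z0,z1,cx=0,cy=0):
    return np.array([[cx+sx*lx/2,cy+sy*ly/2,z] for sx in(-1,1) for sy in(-1,1) for z in(z0,z1)])
MODEL={'plate':[box(.16,.066,0,.01)],'head':[box(.16,.066,0,.012),box(.13,.056,.012,.044)],
 'pump':[box(.16,.066,.0,.150),box(.19,.124,0,.012)]}
def fitmask(views,parts,x0,z=0):
    """views: list of (p,obs,mask)"""
    def cost(x):
        c=0
        for p,o,m in views:
            im=np.zeros(m.shape,np.uint8); Rz=R.from_euler('z',x[2]).as_matrix()
            for b in parts:
                q=proj(p,b@Rz.T+[x[0],x[1],z],o)
                cv2.fillConvexPoly(im,np.round(cv2.convexHull(q.astype(np.float32))[:,0]*16).astype(np.int32),255,cv2.LINE_AA,4)
            a=im/255.; c+=1-np.minimum(a,m).sum()/np.maximum(a,m).sum()
        return c/len(views)
    s=minimize(cost,x0,method='Nelder-Mead',options=dict(initial_simplex=np.array([x0]+[np.array(x0)+d for d in np.diag([.01,.01,.15])]),xatol=1e-4,fatol=1e-5))
    return s.x,s.fun
E
python3 - <<'E'
from h import *
np.set_printoptions(precision=4,suppress=True)
P={n:viewer.grab_frame(n) for n in['scene','side']}
for t,i in [('plate',(1,0)),('head',(0,0)),('pump',(0,0))]:
    V=[]
    for n,k in zip(['scene','side'],i):
        q=viewer.trace(P[n],t); 
        c={'plate':dict(scene=(318,264),side=(208,276)),'head':dict(scene=(180,161),side=(305,145)),'pump':dict(scene=(240,180),side=(285,185))}[t][n]
        q=min(q,key=lambda e:np.hypot((e['rect'][0]+e['rect'][2])/2-c[0],(e['rect'][1]+e['rect'][3])/2-c[1]))
        V.append((P[n],None,np.array(q['pixels'],float)))
        v,u=np.nonzero(q['pixels']); print(t,n,at(P[n],(u.mean(),v.mean()),{'plate':.008,'head':.025,'pump':.08}[t]))
        x0=at(P[n],(u.mean(),v.mean()),{'plate':.008,'head':.025,'pump':.08}[t])[:2]
    best=sorted([fitmask(V,MODEL[t],[*x0,y]) for y in np.arange(0,3.1,.5)],key=lambda e:e[1])[:2]
    print(best)
a=[]
for n,(u,v) in [('scene',(212,180)),('side',(275,170))]:
    im=P[n]['pixels'][v-60:v+60,u-65:u+75]; a.append(cv2.resize(im,None,fx=5.0*.57,fy=5*.57,interpolation=cv2.INTER_CUBIC))
cv2.imwrite('pics/b.png',cv2.cvtColor(np.hstack(a),cv2.COLOR_RGB2BGR))
E
```

```text
plate scene [0.5189 0.3279 0.008 ]
plate side [0.5131 0.3325 0.008 ]
[(array([0.5162, 0.3285, 2.8795]), np.float64(0.0984252497186558)), (array([0.516 , 0.3283, 2.8818]), np.float64(0.0986139150831648))]
head scene [ 0.5294 -0.3049  0.025 ]
head side [ 0.5157 -0.2979  0.025 ]
[(array([ 0.5237, -0.3101,  2.6942]), np.float64(0.15149150000608347)), (array([ 0.5237, -0.3109, -0.4499]), np.float64(0.15154031178490152))]
pump scene [ 0.4988 -0.0127  0.08  ]
pump side [ 0.4737 -0.0112  0.08  ]
[(array([ 0.4818, -0.0318,  0.2378]), np.float64(0.08965623141891094)), (array([ 0.4825, -0.0314,  0.2373]), np.float64(0.08969528677186722))]
```

View pics/b.png

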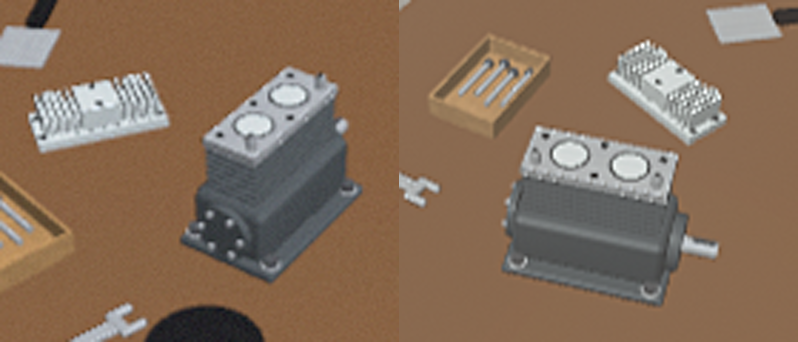

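The views put the pump at about (0.48, -0.03) with yaw +0.24: shaft toward the robot, dowels on the +y edge. The head is at about (0.524, -0.31). I'll look at it from close by on the way.

```bash
cat > go.py <<'E'
import sys
from h import *
def go(x,y,z,yawdeg):
    o=get_obs(); M=R.from_rotvec(o['orientation']).as_matrix()
    d=M.T@(np.array([x,y,z])-o['tcp_pos']); yaw=np.degrees(np.arctan2(M[1,0],M[0,0]))
    t=-((yawdeg-yaw+180)%360-180)
    n=max(np.linalg.norm(d)/.0417,abs(t)/7.16); k=max(1,abs(d).max()/.2,abs(t)/90)
    print('t%.2f tcp %s yaw %.2f F %s w %.4f tilt %.2f'%(o['clock'],np.round(o['tcp_pos'],4),yaw,np.round(o['contact_force'],1),o['grip_width'],np.degrees(np.arccos(-M[2,2]))),'q1,q7',np.round(o['joints'][[0,6]],2))
    print('units',np.round(d/.2,3),'turn',round(t/90,3),'rows %.1f'%n,'calls %.2f'%k)
if __name__=='__main__': go(*map(float,sys.argv[1:5]))
E
python3 go.py .524 -.31 .23 -25.8
```

```text
t1.45 tcp [ 0.2782 -0.615   0.2313] yaw 24.34 F [-0.3  0.5  0.1] w 0.0850 tilt 0.00 q1,q7 [ 1.04 -0.08]
units [ 1.748 -0.883  0.006] turn 0.557 rows 9.4 calls 1.75
```

>>> play_rows --commands '[[[-1, 0.87, -0.44, 0, 0.28], [-1, 0.87, -0.44, 0, 0.28], [-1, 0.87, -0.44, 0, 0.28], [-1, 0.87, -0.44, 0, 0.28], [-1, 0.87, -0.44, 0, 0.28]]]'

```text
clock: 1.87
tcp_pos: [0.4036, -0.4592, 0.2314]
orientation: [-3.14, 0.024, -0.002]
contact_force: [-0.1, 0.4, 0.4]
grip_width: 0.0854
gripper_force: 0.0
```

```bash
python3 go.py .524 -.31 .23 -25.8
```

```text
t1.87 tcp [ 0.4036 -0.4592  0.2314] yaw -0.86 F [-0.1  0.4  0.4] w 0.0854 tilt 0.10 q1,q7 [ 0.71 -0.82]
units [ 0.591 -0.755  0.009] turn 0.277 rows 4.6 calls 1.00
```

>>> play_rows --commands '[[[-1, 0.59, -0.755, 0, 0.277], [-1, 0.59, -0.755, 0, 0.277], [-1, 0.59, -0.755, 0, 0.277], [-1, 0.59, -0.755, 0, 0.277], [-1, 0.59, -0.755, 0, 0.277], [-1, 0.59, -0.755, 0, 0.277]]]'

```text
clock: 2.37
tcp_pos: [0.5264, -0.3057, 0.2313]
orientation: [-3.062, 0.683, -0.003]
contact_force: [0.3, 1.7, -0.9]
grip_width: 0.0854
gripper_force: 0.0
```

Run:
```python
from h import *
np.set_printoptions(precision=4,suppress=True)
import go
o=get_obs(); p=viewer.grab_frame('wrist'); save(p,'w_head.png'); np.save('w_head_m.npy',0)
q=viewer.trace(p,'head'); print([(e['score'],e['rect']) for e in q])
m=np.array(q[0]['pixels'],float)
v,u=np.nonzero(m); x0=at(p,(u.mean(),v.mean()),.02,o)
print(x0, fitmask([(p,o,m)],MODEL['head'],[x0[0],x0[1],-.45]))
l,t,rr,b=[int(x) for x in q[0]['rect']]; im=p['pixels'][max(0,t-25):b+25,l-25:rr+25]
cv2.imwrite('pics/c.png',cv2.cvtColor(cv2.resize(im,None,fx=3,fy=3,interpolation=cv2.INTER_CUBIC),cv2.COLOR_RGB2BGR))
go.go(.482,-.032,.4,13.6)
```

```text
[(0.63, [232.4, 95.8, 293.6, 224.8]), (0.39, [0.0, 281.0, 22.8, 322.5])]
[ 0.5286 -0.3139  0.02  ] (array([ 0.5239, -0.3114, -0.388 ]), np.float64(0.05965528526114172))
t2.47 tcp [ 0.5218 -0.3124  0.2313] yaw -25.57 F [ 0.2 -0.3 -0.1] w 0.0853 tilt 0.01 q1,q7 [ 0.38 -1.55]
units [-0.784 -1.179 -0.843] turn -0.435 rows 7.9 calls 1.18
```

View pics/c.png

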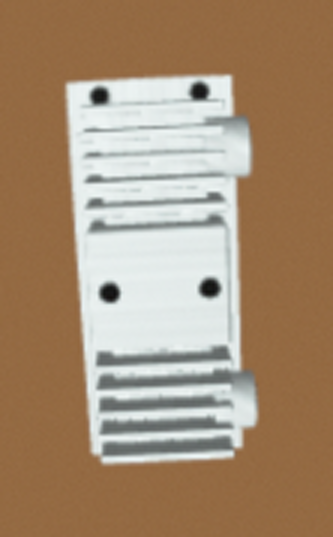

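Ports show on the right of the image (tool +y), so head +x is along tool +x and head yaw is about -22°. Next, the deck.

>>> play_rows --commands '[[[-1, -0.6, -0.9, -0.44, -0.4], [-1, -0.6, -0.9, -0.44, -0.4], [-1, -0.6, -0.9, -0.44, -0.4], [-1, -0.6, -0.9, -0.44, -0.4], [-1, -0.6, -0.9, -0.44, -0.4], [-1, -0.6, -0.9, -0.44, -0.4]]]'

```text
clock: 2.97
tcp_pos: [0.4903, -0.0976, 0.3213]
orientation: [3.128, 0.291, 0.003]
contact_force: [1.3, 1.0, 0.6]
grip_width: 0.0855
gripper_force: 0.0
```

```bash
python3 go.py .482 -.032 .32 13.6
```

```text
t2.97 tcp [ 0.4903 -0.0976  0.3213] yaw 10.62 F [1.3 1.  0.6] w 0.0855 tilt 0.12 q1,q7 [ 0.2  -1.33]
units [ 0.019 -0.33   0.006] turn -0.033 rows 1.6 calls 1.00
```

>>> play_rows --commands '[[[-1, 0.02, -0.33, 0.006, -0.033], [-1, 0.02, -0.33, 0.006, -0.033], [-1, 0.02, -0.33, 0.006, -0.033], [-1, 0.02, -0.33, 0.006, -0.033]]]'

```text
clock: 3.3
tcp_pos: [0.4829, -0.0345, 0.3184]
orientation: [3.12, 0.361, 0.001]
contact_force: [-1.0, 0.0, 0.0]
grip_width: 0.0856
gripper_force: 0.0
```

Run:
```python
from h import *
np.set_printoptions(precision=4,suppress=True)
import go
go.go(.482,-.032,.32,13.6)
o=get_obs(); p=viewer.grab_frame('wrist'); save(p,'w_deck.png')
import pickle; pickle.dump((o,p),open('deck.pkl','wb'))
c=proj(p,[.482,-.032,.15],o)[0]; print(c)
im=p['pixels'][:300]
cv2.imwrite('pics/d.png',cv2.cvtColor(cv2.resize(im[20:280,126:406],None,fx=2.3,fy=2.3,interpolation=cv2.INTER_CUBIC),cv2.COLOR_RGB2BGR))
go.go(.516,.328,.2,-15.0)
```

```text
t3.30 tcp [ 0.4829 -0.0345  0.3184] yaw 13.19 F [-1.  0.  0.] w 0.0856 tilt 0.05 q1,q7 [ 0.13 -1.42]
units [-0.001 -0.013 -0.008] turn -0.005 rows 0.1 calls 1.00
[250.9991 171.6083]
t3.35 tcp [ 0.483  -0.0359  0.3182] yaw 13.05 F [ 0.4 -0.4  0.4] w 0.0853 tilt 0.05 q1,q7 [ 0.13 -1.42]
units [ 0.572 -1.736  0.589] turn 0.312 rows 9.2 calls 1.74
```

View pics/d.png

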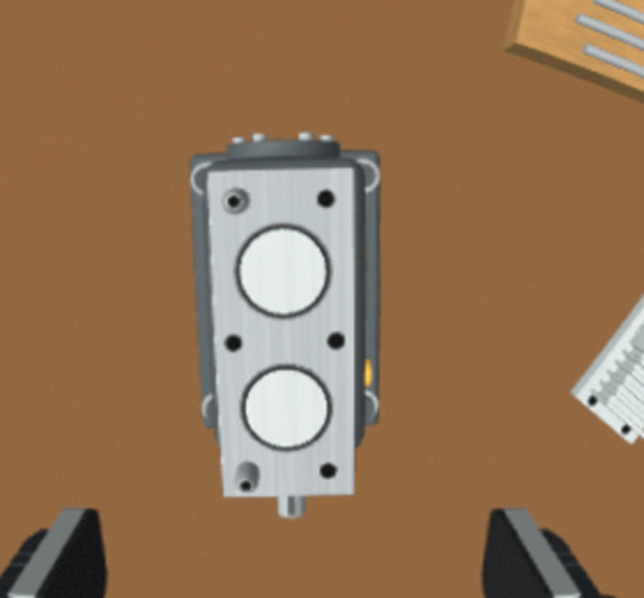

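The deck fills crop (207..354, 168..496). The dowels are on its left (tool -y = deck +y) at crop (234,201) and (246,485), and the shaft is at the bottom (-x). So tool x = deck x. I'll fit the deck pose and move on to the plate.

```bash
cat >> h.py <<'E'
from scipy.optimize import least_squares
def fitpts(p,o,uv,L,x0,z):
    uv=np.array(uv,float); L=np.array(L,float)
    def f(x): return (proj(p,L@R.from_euler('z',x[2]).as_matrix().T+[x[0],x[1],z],o)-uv).ravel()
    s=least_squares(f,x0); return s.x,s.fun.reshape(-1,2)
E
python3 - <<'E'
from h import *
import pickle,go
np.set_printoptions(precision=4,suppress=True)
o,p=pickle.load(open('deck.pkl','rb'))
print(o['tcp_pos'])
q=np.array([(207.5,170),(353.5,168),(354,493.5),(224,496.5),(235,200.5),(246,485)])/2.3+[126,20]-.3
L=[(.08,.033,0),(.08,-.033,0),(-.08,-.033,0),(-.08,.033,0),(.066,.02,.016),(-.066,.02,.016)]
for s in (slice(0,4),slice(0,6),slice(4,6)):
    x,e=fitpts(p,o,q[s],L[s],[.48,-.03,.23],.15); print(x,np.degrees(x[2]),'\n',e)
go.go(.516,.328,.2,-15.0)
E
```

```text
[ 0.4829 -0.0345  0.3184]
[ 0.4857 -0.0295  0.2509] 14.372954555905526 
 [[-0.1416  0.242 ]
 [ 0.2553 -0.4942]
 [-0.0005  0.2894]
 [-0.1097  0.0327]]
[ 0.4857 -0.0296  0.25  ] 14.322146623398273 
 [[ 0.0276  0.2003]
 [ 0.4274 -0.4724]
 [ 0.0302  0.3064]
 [-0.0808  0.0054]
 [-0.3694  0.1259]
 [-0.0034 -0.1172]]
[ 0.4857 -0.0298  0.2472] 14.163315964622512 
 [[ 0.0034  0.1028]
 [-0.0012 -0.1255]]
t3.35 tcp [ 0.483  -0.0359  0.3182] yaw 13.05 F [ 0.4 -0.4  0.4] w 0.0853 tilt 0.05 q1,q7 [ 0.13 -1.42]
units [ 0.572 -1.736  0.589] turn 0.312 rows 9.2 calls 1.74
```

>>> play_rows --commands '[[[-1, 0.28, -0.87, 0.29, 0.16], [-1, 0.28, -0.87, 0.29, 0.16], [-1, 0.28, -0.87, 0.29, 0.16], [-1, 0.28, -0.87, 0.29, 0.16], [-1, 0.28, -0.87, 0.29, 0.16]]]'

```text
clock: 3.77
tcp_pos: [0.4989, 0.1477, 0.2593]
orientation: [3.141, -0.04, 0.0]
contact_force: [0.7, 0.2, -0.2]
grip_width: 0.0853
gripper_force: 0.0
```

```bash
python3 go.py .516 .328 .17 -15
```

```text
t3.77 tcp [0.4989 0.1477 0.2593] yaw -1.47 F [ 0.7  0.2 -0.2] w 0.0853 tilt 0.03 q1,q7 [-0.13 -2.08]
units [ 0.062 -0.904  0.446] turn 0.15 rows 4.8 calls 1.00
```

>>> play_rows --commands '[[[-1, 0.06, -0.9, 0.446, 0.15], [-1, 0.06, -0.9, 0.446, 0.15], [-1, 0.06, -0.9, 0.446, 0.15], [-1, 0.06, -0.9, 0.446, 0.15], [-1, 0.06, -0.9, 0.446, 0.15], [-1, 0.06, -0.9, 0.446, 0.15], [-1, 0.06, -0.9, 0.446, 0.15]]]'

```text
clock: 4.35
tcp_pos: [0.5142, 0.3275, 0.1688]
orientation: [3.114, -0.402, -0.004]
contact_force: [-0.2, -1.2, -0.2]
grip_width: 0.0856
gripper_force: 0.0
```

Run:
```python
from h import *
import go,pickle
o=get_obs(); p=viewer.grab_frame('wrist'); pickle.dump((o,p),open('plate.pkl','wb'))
cv2.imwrite('pics/e.png',cv2.cvtColor(cv2.resize(p['pixels'][20:280,126:406],None,fx=2.3,fy=2.3,interpolation=cv2.INTER_CUBIC),cv2.COLOR_RGB2BGR))
go.go(.516,.328,.17,-15)
```

```text
t4.40 tcp [0.5151 0.3259 0.1697] yaw -14.85 F [-0.3 -0.2 -0.1] w 0.0854 tilt 0.14 q1,q7 [-0.42 -2.65]
units [ 0.002 -0.011 -0.001] turn 0.002 rows 0.1 calls 1.00
```

View pics/e.png

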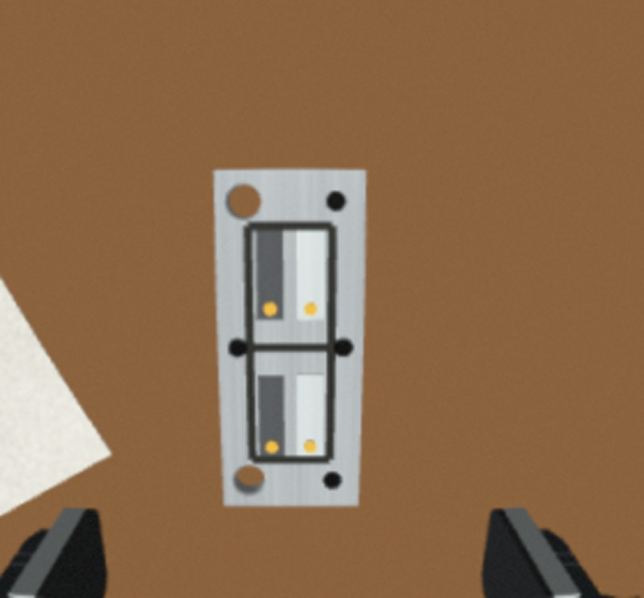

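The plate is right way up. Its dowel holes are on the left (tool -y) at crop (243,201) and (249,479), so plate x = tool x.

Run:
```python
from h import *
import pickle,go
np.set_printoptions(precision=4,suppress=True)
o,p=pickle.load(open('plate.pkl','rb'))
q=np.array([(214,170),(366,170),(358.5,505.5),(223.5,506),(243,201),(249,479)])/2.3+[126,20]-.3
L=[(.08,.033,.01),(.08,-.033,.01),(-.08,-.033,.01),(-.08,.033,.01),(.066,.02,.01),(-.066,.02,.01)]
for s in (slice(0,4),slice(0,6)):
    x,e=fitpts(p,o,q[s],L[s],[.516,.328,-.25],0); print(x,np.degrees(x[2]),'\n',e)
go.go(x[0],x[1],.03,np.degrees(x[2]))
```

```text
[ 0.5171  0.3283 -0.2559] -14.663947557474051 
 [[ 0.0744  0.2028]
 [-0.0523  0.0285]
 [-0.3464 -0.1038]
 [ 0.3278 -0.219 ]]
[ 0.5172  0.3284 -0.2559] -14.660627528826316 
 [[-0.0779  0.0824]
 [-0.2024 -0.1028]
 [-0.4673 -0.204 ]
 [ 0.1983 -0.3188]
 [ 0.3731  0.1029]
 [ 0.1654  0.3653]]
t4.40 tcp [0.5151 0.3259 0.1697] yaw -14.85 F [-0.3 -0.2 -0.1] w 0.0854 tilt 0.14 q1,q7 [-0.42 -2.65]
units [ 0.007 -0.017  0.699] turn -0.002 rows 3.4 calls 1.00
```

>>> play_rows --commands '[[[-0.7, 0.007, -0.017, 0.5, -0.002], [-0.7, 0.007, -0.017, 0.6, -0.002], [-0.7, 0.007, -0.017, 0.7, -0.002], [-0.7, 0.007, -0.017, 0.73, -0.002], [-0.7, 0.007, -0.017, 0.76, -0.002], [-0.7, 0.007, -0.017, 0.78, -0.002], [-0.7, 0.007, -0.017, 0.78, -0.002]]]' --grip_force 40

```text
clock: 4.98
tcp_pos: [0.5178, 0.3296, 0.0159]
orientation: [-3.116, 0.401, -0.003]
contact_force: [0.2, 0.0, 0.7]
grip_width: 0.0726
gripper_force: 0.0
```

```bash
python3 go.py .5172 .3284 0.003 -14.66
```

```text
t4.98 tcp [0.5178 0.3296 0.0159] yaw -14.68 F [0.2 0.  0.7] w 0.0726 tilt 0.10 q1,q7 [-0.47 -2.72]
units [-0.002  0.007  0.064] turn -0.0 rows 0.3 calls 1.00
```

>>> play_rows --commands '[[[-0.7, -0.002, 0.005, 0.03, 0], [-0.7, -0.002, 0.005, 0.05, 0], [-0.7, -0.002, 0.005, 0.07, 0], [-0.7, -0.002, 0.005, 0.07, 0]]]'

```text
clock: 5.32
tcp_pos: [0.5155, 0.3299, 0.0009]
orientation: [3.116, -0.398, 0.0]
contact_force: [0.1, -0.7, -0.0]
grip_width: 0.0728
gripper_force: 0.0
```

```bash
python3 go.py .5172 .3284 0.000 -14.66
```

```text
t5.32 tcp [0.5155 0.3299 0.0009] yaw -14.54 F [ 0.1 -0.7 -0. ] w 0.0728 tilt 0.01 q1,q7 [-0.47 -2.73]
units [0.01  0.005 0.004] turn 0.001 rows 0.1 calls 1.00
```

>>> play_rows --commands '[[[-0.7, 0.005, 0, 0.01, 0], [-0.7, 0.005, 0, 0.02, 0], [-0.7, 0.005, 0, 0.02, 0]]]'

```text
clock: 5.57
tcp_pos: [0.5165, 0.3297, -0.0033]
orientation: [3.116, -0.398, -0.0]
contact_force: [-0.2, -1.4, -0.4]
grip_width: 0.0724
gripper_force: 0.0
```

>>> play_rows --commands '[[[-0.7, 0, 0, 0.01, 0], [-0.7, 0, 0, 0.01, 0]]]'

```text
clock: 5.73
tcp_pos: [0.5164, 0.3297, -0.0054]
orientation: [3.116, -0.397, -0.0]
contact_force: [-0.7, 1.6, -0.0]
grip_width: 0.0728
gripper_force: 0.0
```

>>> play_rows --commands '[[[-0.2, 0, 0, 0, 0], [-0.2, 0, 0, 0, 0], [-0.2, 0, 0, 0, 0], [-0.2, 0, 0, 0, 0], [-0.2, 0, 0, 0, 0]]]' --grip_force 70

```text
clock: 6.15
tcp_pos: [0.5163, 0.3293, -0.0046]
orientation: [3.115, -0.398, -0.0]
contact_force: [-0.7, -1.3, 5.7]
grip_width: 0.0638
gripper_force: 77.1
```

```bash
python3 go.py .4989 .1477 .25 14
```

```text
t6.15 tcp [ 0.5163  0.3293 -0.0046] yaw -14.55 F [-0.7 -1.3  5.7] w 0.0638 tilt 0.05 q1,q7 [-0.47 -2.73]
units [ 0.144  0.902 -1.272] turn -0.317 rows 7.5 calls 1.27
```

>>> play_rows --commands '[[[-0.2, 0, 0, -0.05, 0], [-0.2, 0, 0, -0.2, 0], [-0.2, 0.05, 0.3, -0.4, -0.1], [-0.2, 0.1, 0.6, -0.6, -0.2], [-0.2, 0.14, 0.9, -0.8, -0.3], [-0.2, 0.14, 0.9, -1.0, -0.317], [-0.2, 0.14, 0.9, -1.0, -0.317], [-0.2, 0.14, 0.9, -1.0, -0.317]]]'

```text
clock: 6.82
tcp_pos: [0.4972, 0.1459, 0.1961]
orientation: [3.117, 0.381, -0.002]
contact_force: [1.4, -0.5, -6.4]
grip_width: 0.0634
gripper_force: 81.0
```

Run:
```python
from h import *
import go,pickle
o=get_obs(); p=viewer.grab_frame('wrist'); pickle.dump((o,p),open('hold.pkl','wb'))
cv2.imwrite('pics/f.png',cv2.cvtColor(cv2.resize(p['pixels'][160:384,106:406],None,fx=2.5,fy=2.5,interpolation=cv2.INTER_CUBIC),cv2.COLOR_RGB2BGR))
go.go(.4857,-.0297,.24,14.25)
```

```text
t6.87 tcp [0.4999 0.1413 0.201 ] yaw 13.63 F [-0.1 -5.7 -2.7] w 0.0634 tilt 0.34 q1,q7 [ 0.01 -1.89]
units [-0.27   0.815 -0.192] turn -0.007 rows 4.2 calls 1.00
```

View pics/f.png

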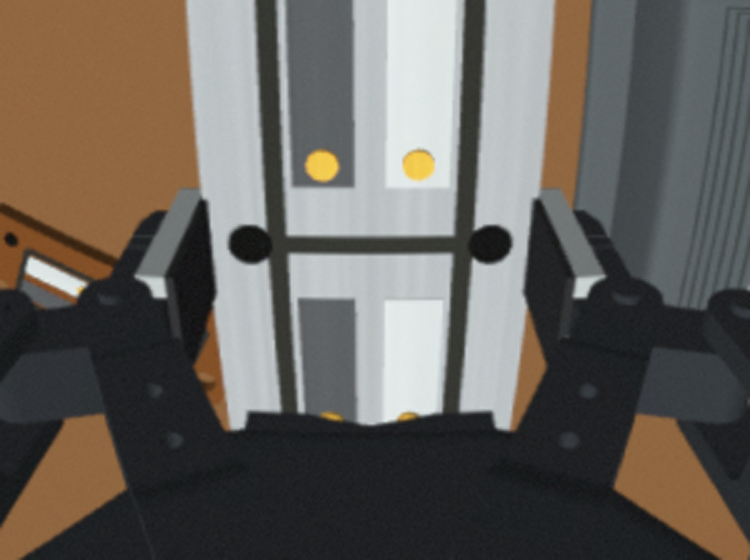

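The plate is held square and centred, with the cross bar at crop row 244. I'll check the x offset in hand and go over the deck.

Run:
```python
from h import *
import pickle
np.set_printoptions(precision=4,suppress=True)
o,p=pickle.load(open('hold.pkl','rb'))
o=dict(o); o['tcp_pos']=np.zeros(3); o['orientation']=np.zeros(3)
for uv in [(250,244),(490,244)]:
    print(at(p,np.array(uv)/2.5+[106,160]-.3,-.015,o))
```

```text
[ 0.0012 -0.0239 -0.015 ]
[ 0.0012  0.0241 -0.015 ]
```

>>> play_rows --commands '[[[-0.2, -0.1, 0.2, -0.19, -0.007], [-0.2, -0.2, 0.4, -0.19, -0.007], [-0.2, -0.27, 0.6, -0.19, -0.007], [-0.2, -0.27, 0.75, -0.19, -0.007], [-0.2, -0.27, 0.815, -0.19, -0.007], [-0.2, -0.27, 0.815, -0.19, -0.007], [-0.2, -0.27, 0.815, -0.19, -0.007]]]'

```text
clock: 7.45
tcp_pos: [0.4844, -0.0244, 0.2325]
orientation: [3.117, 0.394, -0.002]
contact_force: [0.2, 0.8, -5.6]
grip_width: 0.0632
gripper_force: 82.7
```

Run:
```python
import go
from h import *
for i in range(3):
    go.go(.4846,-.0300,.18,14.25); viewer.grab_frame('side')
```

```text
t7.45 tcp [ 0.4844 -0.0244  0.2325] yaw 14.42 F [ 0.2  0.8 -5.6] w 0.0632 tilt 0.09 q1,q7 [ 0.28 -1.48]
units [-0.006  0.028  0.262] turn 0.002 rows 1.3 calls 1.00
t7.50 tcp [ 0.4845 -0.0228  0.2325] yaw 14.58 F [-0.3  0.7 -6.1] w 0.0635 tilt 0.08 q1,q7 [ 0.28 -1.48]
units [-0.008  0.035  0.263] turn 0.004 rows 1.3 calls 1.00
t7.55 tcp [ 0.4846 -0.0218  0.2326] yaw 14.68 F [ 0.8  0.7 -6.5] w 0.0634 tilt 0.08 q1,q7 [ 0.28 -1.48]
units [-0.01   0.04   0.263] turn 0.005 rows 1.3 calls 1.00
```

>>> play_rows --commands '[[[-0.2, -0.01, 0.042, 0.1, 0.005], [-0.2, -0.01, 0.042, 0.2, 0.005], [-0.2, -0.01, 0.042, 0.26, 0.005], [-0.2, -0.01, 0.042, 0.26, 0.005], [-0.2, -0.01, 0.042, 0.26, 0.005]]]'

```text
clock: 8.02
tcp_pos: [0.4851, -0.0302, 0.1806]
orientation: [-3.116, -0.391, 0.002]
contact_force: [0.1, 0.3, -5.6]
grip_width: 0.0636
gripper_force: 82.7
```

Run:
```python
import go
from h import *
for i in range(3):
    go.go(.4846,-.0300,.17,14.25); p=viewer.grab_frame(['wrist','side','scene'][i])
    save(p,'g%d.png'%i)
```

```text
t8.02 tcp [ 0.4851 -0.0302  0.1806] yaw 14.30 F [ 0.1  0.3 -5.6] w 0.0636 tilt 0.10 q1,q7 [ 0.28 -1.51]
units [-0.002 -0.002  0.053] turn 0.001 rows 0.3 calls 1.00
t8.07 tcp [ 0.4859 -0.0303  0.1814] yaw 14.27 F [ 0.3  0.4 -5.7] w 0.0635 tilt 0.03 q1,q7 [ 0.28 -1.51]
units [-0.006 -0.003  0.057] turn 0.0 rows 0.3 calls 1.00
t8.12 tcp [ 0.4864 -0.0305  0.1819] yaw 14.25 F [ 0.8 -0.2 -6.1] w 0.0636 tilt 0.09 q1,q7 [ 0.28 -1.51]
units [-0.008 -0.005  0.059] turn -0.0 rows 0.3 calls 1.00
```

>>> play_rows --commands '[[[-0.2, -0.008, -0.004, 0.04, 0], [-0.2, -0.008, -0.004, 0.08, 0], [-0.2, -0.008, -0.004, 0.08, 0], [-0.2, -0.008, -0.004, 0.08, 0], [-0.2, -0.008, -0.004, 0.08, 0]]]'

```text
clock: 8.58
tcp_pos: [0.4838, -0.031, 0.1648]
orientation: [-3.118, -0.387, 0.0]
contact_force: [0.0, -0.2, -6.3]
grip_width: 0.0636
gripper_force: 82.6
```

```bash
python3 go.py .4846 -.0300 .145 14.25
```

```text
t8.58 tcp [ 0.4838 -0.031   0.1648] yaw 14.17 F [ 0.  -0.2 -6.3] w 0.0636 tilt 0.01 q1,q7 [ 0.27 -1.52]
units [ 0.005 -0.004  0.099] turn -0.001 rows 0.5 calls 1.00
```

>>> play_rows --commands '[[[-0.2, 0.004, -0.004, 0.02, 0], [-0.2, 0.004, -0.004, 0.04, 0], [-0.2, 0.004, -0.004, 0.06, 0], [-0.2, 0.004, -0.004, 0.06, 0]]]'

```text
clock: 8.92
tcp_pos: [0.4838, -0.03, 0.1519]
orientation: [-3.117, -0.388, 0.003]
contact_force: [-0.4, 0.1, -7.0]
grip_width: 0.0639
gripper_force: 82.6
```

```bash
python3 go.py .4846 -.0300 .145 14.25
```

```text
t8.92 tcp [ 0.4838 -0.03    0.1519] yaw 14.17 F [-0.4  0.1 -7. ] w 0.0639 tilt 0.09 q1,q7 [ 0.27 -1.53]
units [0.004 0.001 0.035] turn -0.001 rows 0.2 calls 1.00
```

>>> play_rows --commands '[[[-0.2, 0.002, 0, 0.012, 0], [-0.2, 0.002, 0, 0.024, 0], [-0.2, 0.002, 0, 0.03, 0], [-0.2, 0.002, 0, 0.036, 0], [-0.2, 0.002, 0, 0.036, 0]]]'

```text
clock: 9.33
tcp_pos: [0.4848, -0.03, 0.1456]
orientation: [3.118, 0.387, -0.0]
contact_force: [-0.8, -0.4, -6.3]
grip_width: 0.0638
gripper_force: 82.7
```

>>> play_rows --commands '[[[-0.2, 0, 0, 0.006, 0], [-0.2, 0, 0, 0.012, 0], [-0.2, 0, 0, 0.012, 0]]]'

```text
clock: 9.58
tcp_pos: [0.485, -0.03, 0.1454]
orientation: [3.117, 0.387, 0.0]
contact_force: [-8.8, -0.9, 16.6]
grip_width: 0.0636
gripper_force: 85.3
```

Contact at TCP z 0.145, the expected seated height. Now I'll release gently, rise, and close for the push.

>>> play_rows --commands '[[[-0.2, 0, 0, -0.008, 0], [-0.8, 0, 0, -0.008, 0], [-0.8, 0, 0, -0.008, 0], [-0.8, 0, 0, -0.01, 0], [-0.8, 0, 0, -0.15, 0], [-0.8, 0, 0, -0.3, 0], [-0.8, 0, 0, -0.45, 0], [-0.8, 0, 0, -0.6, 0], [-0.8, 0, 0, -0.6, 0], [-0.8, 0, 0, -0.6, 0]]]'

```text
clock: 10.42
tcp_pos: [0.4863, -0.0299, 0.2652]
orientation: [3.117, 0.387, 0.007]
contact_force: [-1.0, -0.3, -0.6]
grip_width: 0.0766
gripper_force: 0.0
```

Run:
```python
from h import *
import go
go.go(.485,-.030,.20,14.25)
o=get_obs(); p=viewer.grab_frame('wrist'); q=viewer.grab_frame('scene')
a=cv2.resize(p['pixels'][60:320,126:386],(520,520),interpolation=cv2.INTER_CUBIC); b=cv2.resize(q['pixels'][130:230,195:250],(280,520),interpolation=cv2.INTER_CUBIC)
cv2.imwrite('pics/i.png',cv2.cvtColor(np.hstack([a,b]),cv2.COLOR_RGB2BGR))
```

```text
t10.42 tcp [ 0.4863 -0.0299  0.2652] yaw 14.16 F [-1.  -0.3 -0.6] w 0.0766 tilt 0.27 q1,q7 [ 0.3  -1.46]
units [-0.008 -0.001  0.326] turn -0.001 rows 1.6 calls 1.00
```

View pics/i.png

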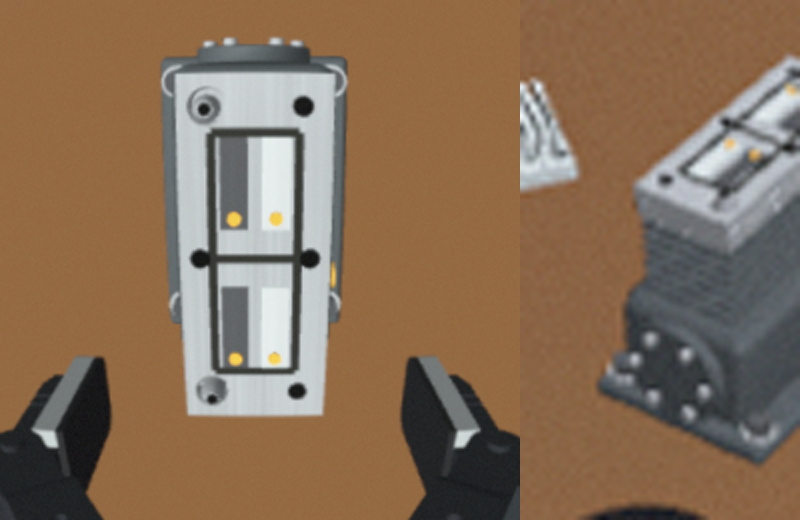

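Both dowels stand through the plate holes, at (203,107) and (211,391), and it lies on the deck. Now the push at its centre with closed fingers.

>>> play_rows --commands '[[[1, -0.005, 0, 0.1, 0], [1, -0.005, 0, 0.25, 0], [1, -0.005, 0, 0.4, 0], [1, -0.005, 0, 0.45, 0], [1, -0.005, 0, 0.48, 0], [1, -0.005, 0, 0.49, 0], [1, -0.005, 0, 0.49, 0], [1, -0.005, 0, 0.49, 0]]]'

```text
clock: 11.18
tcp_pos: [0.4847, -0.0301, 0.1664]
orientation: [3.117, 0.387, 0.003]
contact_force: [0.0, -0.0, -0.2]
grip_width: -0.0
gripper_force: 0.0
```

```bash
python3 go.py .4857 -.0297 .160 14.25
```

```text
t11.18 tcp [ 0.4847 -0.0301  0.1664] yaw 14.17 F [ 0.  -0.  -0.2] w -0.0000 tilt 0.10 q1,q7 [ 0.27 -1.52]
units [ 0.005 -0.001  0.032] turn -0.001 rows 0.2 calls 1.00
```

>>> play_rows --commands '[[[1, 0.004, 0, 0.015, 0], [1, 0.004, 0, 0.03, 0], [1, 0.004, 0, 0.035, 0], [1, 0.004, 0, 0.035, 0]]]'

```text
clock: 11.52
tcp_pos: [0.4856, -0.03, 0.16]
orientation: [3.117, 0.387, 0.003]
contact_force: [-3.6, 0.4, 12.5]
grip_width: -0.0002
gripper_force: 6.6
```

>>> play_rows --commands '[[[1, 0, 0, 0.006, 0], [1, 0, 0, 0.009, 0], [1, 0, 0, 0.009, 0], [1, 0, 0, 0.009, 0]]]'

```text
clock: 11.85
tcp_pos: [0.4857, -0.03, 0.16]
orientation: [3.116, 0.387, 0.004]
contact_force: [-9.9, 0.3, 30.6]
grip_width: 0.0
gripper_force: 15.3
```

>>> play_rows --commands '[[[1, 0, 0, 0.001, 0], [1, 0, 0, 0.001, 0], [1, 0, 0, 0.001, 0], [1, 0, 0, 0.001, 0], [1, 0, 0, 0.001, 0], [1, 0, 0, 0.001, 0], [1, 0, 0, 0.001, 0]]]'

```text
clock: 12.43
tcp_pos: [0.4857, -0.03, 0.16]
orientation: [3.116, 0.387, 0.004]
contact_force: [-10.4, -0.8, 33.3]
grip_width: -0.0003
gripper_force: 16.2
```

>>> play_rows --commands '[[[1, 0, 0, -0.03, 0], [-0.8, 0, 0, -0.15, 0], [-0.8, 0, 0, -0.3, 0], [-0.8, 0, 0, -0.4, 0], [-0.8, 0, 0, -0.4, 0]]]'

```text
clock: 12.85
tcp_pos: [0.4873, -0.0298, 0.2408]
orientation: [3.116, 0.387, 0.013]
contact_force: [0.8, -0.2, 0.6]
grip_width: 0.0478
gripper_force: 0.0
```

```bash
python3 go.py .524 -.312 .17 -22.2
```

```text
t12.85 tcp [ 0.4873 -0.0298  0.2408] yaw 14.16 F [ 0.8 -0.2  0.6] w 0.0478 tilt 0.47 q1,q7 [ 0.3  -1.47]
units [-0.17   1.412  0.356] turn 0.404 rows 7.0 calls 1.41
```

>>> play_rows --commands '[[[-0.8, -0.08, 0.75, 0, 0.22], [-0.8, -0.08, 0.75, 0, 0.22], [-0.8, -0.08, 0.75, 0, 0.22], [-0.8, -0.08, 0.75, 0, 0.22]]]'

```text
clock: 13.18
tcp_pos: [0.5054, -0.1841, 0.236]
orientation: [3.135, -0.168, 0.0]
contact_force: [1.2, 0.1, -0.3]
grip_width: 0.077
gripper_force: 0.0
```

```bash
python3 go.py .524 -.312 .17 -22.2
```

```text
t13.18 tcp [ 0.5054 -0.1841  0.236 ] yaw -6.14 F [ 1.2  0.1 -0.3] w 0.0770 tilt 0.12 q1,q7 [ 0.45 -1.52]
units [0.161 0.625 0.331] turn 0.178 rows 3.5 calls 1.00
```

>>> play_rows --commands '[[[-0.8, 0.16, 0.62, 0.33, 0.178], [-0.8, 0.16, 0.62, 0.33, 0.178], [-0.8, 0.16, 0.62, 0.33, 0.178], [-0.8, 0.16, 0.62, 0.33, 0.178], [-0.8, 0.16, 0.62, 0.33, 0.178], [-0.8, 0.16, 0.62, 0.33, 0.178]]]'

```text
clock: 13.68
tcp_pos: [0.5246, -0.3065, 0.1688]
orientation: [-3.085, 0.593, 0.004]
contact_force: [-0.8, 0.7, 0.3]
grip_width: 0.077
gripper_force: 0.0
```

Run:
```python
from h import *
import go,pickle
o=get_obs(); p=viewer.grab_frame('wrist'); pickle.dump((o,p),open('head.pkl','wb'))
cv2.imwrite('pics/j.png',cv2.cvtColor(cv2.resize(p['pixels'][20:280,126:406],None,fx=2.3,fy=2.3,interpolation=cv2.INTER_CUBIC),cv2.COLOR_RGB2BGR))
go.go(.524,-.312,.17,-22.2)
```

```text
t13.73 tcp [ 0.5254 -0.3052  0.1697] yaw -21.64 F [-0.4 -0.6 -0.4] w 0.0767 tilt 0.07 q1,q7 [ 0.54 -1.59]
units [ 0.006  0.034 -0.001] turn 0.006 rows 0.2 calls 1.00
```

View pics/j.png

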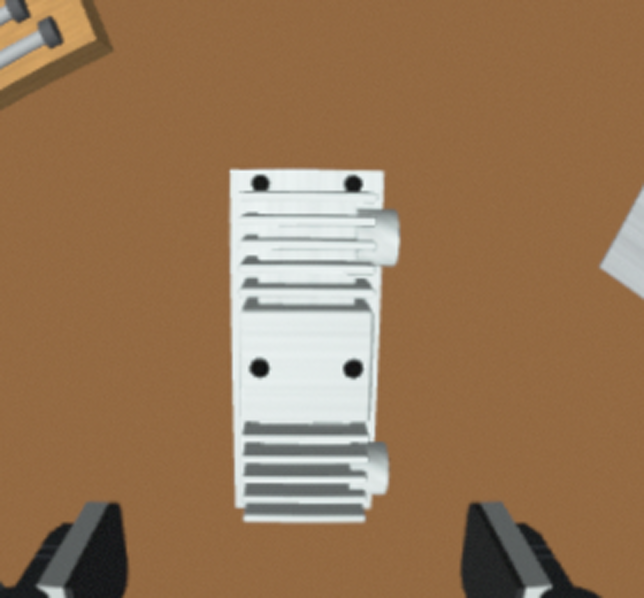

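The head's ports are on the right (tool +y = head -y), the boss holes at (260,368) and (353,368), and the flange corners clear. I'll fit the pose.

Run:
```python
from h import *
import pickle,go
np.set_printoptions(precision=4,suppress=True)
o,p=pickle.load(open('head.pkl','rb'))
q=np.array([(230,170),(384,171),(372,508),(236,507)])/2.3+[126,20]-.3
L=[(.08,.033,.012),(.08,-.033,.012),(-.08,-.033,.012),(-.08,.033,.012)]
x,e=fitpts(p,o,q,L,[.524,-.31,-.38],0); print(x,np.degrees(x[2]),'\n',e)
b=[at(p,np.array(u)/2.3+[126,20]-.3,.044,o) for u in [(260,368),(353,368)]]; print(b,np.mean(b,0))
go.go(x[0],x[1],.06,np.degrees(x[2]))
```

```text
[ 0.5249 -0.3121 -0.3852] -22.073185413782923 
 [[ 0.3011 -0.0443]
 [-0.29    0.0847]
 [-0.4286 -0.1896]
 [ 0.4039  0.0934]]
[array([ 0.5319, -0.2944,  0.044 ]), array([ 0.5179, -0.3295,  0.044 ])] [ 0.5249 -0.3119  0.044 ]
t13.73 tcp [ 0.5254 -0.3052  0.1697] yaw -21.64 F [-0.4 -0.6 -0.4] w 0.0767 tilt 0.07 q1,q7 [ 0.54 -1.59]
units [0.011 0.034 0.549] turn 0.005 rows 2.6 calls 1.00
```

>>> play_rows --commands '[[[-0.8, 0.011, 0.034, 0.2, 0.005], [-0.8, 0.011, 0.034, 0.35, 0.005], [-0.8, 0.011, 0.034, 0.5, 0.005], [-0.8, 0.011, 0.034, 0.55, 0.005], [-0.8, 0.011, 0.034, 0.55, 0.005], [-0.8, 0.011, 0.034, 0.55, 0.005]]]'

```text
clock: 14.23
tcp_pos: [0.5259, -0.3121, 0.0614]
orientation: [-3.084, 0.6, -0.001]
contact_force: [0.7, -0.3, 0.6]
grip_width: 0.0768
gripper_force: 0.0
```

```bash
python3 go.py .5249 -.3120 .014 -22.07
```

```text
t14.23 tcp [ 0.5259 -0.3121  0.0614] yaw -22.02 F [ 0.7 -0.3  0.6] w 0.0768 tilt 0.06 q1,q7 [ 0.53 -1.61]
units [-0.005  0.001  0.237] turn 0.001 rows 1.1 calls 1.00
```

>>> play_rows --commands '[[[-0.8, -0.005, 0, 0.08, 0], [-0.8, -0.005, 0, 0.16, 0], [-0.8, -0.005, 0, 0.2, 0], [-0.8, -0.005, 0, 0.235, 0], [-0.8, -0.005, 0, 0.235, 0], [-0.8, -0.005, 0, 0.235, 0]]]'

```text
clock: 14.73
tcp_pos: [0.5247, -0.3128, 0.0142]
orientation: [3.083, -0.602, 0.002]
contact_force: [-0.2, 0.3, -0.0]
grip_width: 0.0772
gripper_force: 0.0
```

```bash
python3 go.py .5249 -.3120 .014 -22.07
```

```text
t14.73 tcp [ 0.5247 -0.3128  0.0142] yaw -22.10 F [-0.2  0.3 -0. ] w 0.0772 tilt 0.07 q1,q7 [ 0.53 -1.63]
units [-0.001 -0.004  0.001] turn -0.0 rows 0.0 calls 1.00
```

>>> play_rows --commands '[[[0.2, 0, 0, 0, 0], [0.2, 0, 0, 0, 0], [0.2, 0, 0, 0, 0], [0.2, 0, 0, 0, 0], [0.2, 0, 0, 0, 0], [0.2, 0, 0, 0, 0]]]'

```text
clock: 15.23
tcp_pos: [0.5251, -0.3128, 0.0147]
orientation: [3.083, -0.602, 0.003]
contact_force: [-0.1, 1.5, 5.8]
grip_width: 0.0525
gripper_force: 76.3
```

```bash
python3 go.py .5249 -.3120 .014 -22.07
```

```text
t15.23 tcp [ 0.5251 -0.3128  0.0147] yaw -22.10 F [-0.1  1.5  5.8] w 0.0525 tilt 0.12 q1,q7 [ 0.53 -1.63]
units [-0.002 -0.004  0.003] turn -0.0 rows 0.0 calls 1.00
```

Gripped on the boss. Now lift and carry to the deck.

>>> play_rows --commands '[[[0.2, 0, 0, -0.05, 0], [0.2, 0, 0, -0.2, 0], [0.2, 0, 0, -0.4, 0], [0.2, 0, 0, -0.6, 0], [0.2, -0.1, -0.15, -0.8, -0.08], [0.2, -0.2, -0.3, -1, -0.16], [0.2, -0.3, -0.45, -1, -0.22], [0.2, -0.3, -0.6, -1, -0.22], [0.2, -0.3, -0.6, -1, -0.22]]]'

```text
clock: 15.98
tcp_pos: [0.5153, -0.1686, 0.2156]
orientation: [-3.137, 0.046, -0.005]
contact_force: [1.4, 3.2, -7.1]
grip_width: 0.0527
gripper_force: 76.7
```

```bash
python3 go.py .486 -.0296 .23 14.25
```

```text
t15.98 tcp [ 0.5153 -0.1686  0.2156] yaw -1.67 F [ 1.4  3.2 -7.1] w 0.0527 tilt 0.33 q1,q7 [ 0.45 -1.49]
units [-0.166 -0.691 -0.069] turn -0.177 rows 3.4 calls 1.00
```

>>> play_rows --commands '[[[0.2, -0.04, -0.15, -0.07, -0.05], [0.2, -0.08, -0.3, -0.07, -0.1], [0.2, -0.12, -0.45, -0.07, -0.15], [0.2, -0.16, -0.6, -0.07, -0.177], [0.2, -0.166, -0.68, -0.07, -0.177], [0.2, -0.166, -0.68, -0.07, -0.177], [0.2, -0.166, -0.68, -0.07, -0.177], [0.2, -0.166, -0.68, -0.07, -0.177]]]'

```text
clock: 16.65
tcp_pos: [0.4854, -0.0427, 0.227]
orientation: [3.119, 0.371, -0.002]
contact_force: [0.3, -1.6, -6.3]
grip_width: 0.0527
gripper_force: 77.2
```

Run:
```python
import go
from h import *
for i in range(2):
    go.go(.486,-.0296,.19,14.25); p=viewer.grab_frame('wrist'); save(p,'k%d.png'%i)
```

```text
t16.65 tcp [ 0.4854 -0.0427  0.227 ] yaw 13.57 F [ 0.3 -1.6 -6.3] w 0.0527 tilt 0.07 q1,q7 [ 0.33 -1.47]
units [ 0.018 -0.063  0.185] turn -0.008 rows 0.9 calls 1.00
t16.70 tcp [ 0.4856 -0.043   0.2271] yaw 13.52 F [-0.3  0.4 -6.2] w 0.0527 tilt 0.06 q1,q7 [ 0.33 -1.47]
units [ 0.018 -0.065  0.185] turn -0.008 rows 0.9 calls 1.00
```

>>> play_rows --commands '[[[0.2, 0.018, -0.064, 0, -0.008], [0.2, 0.018, -0.064, 0.08, -0.008], [0.2, 0.018, -0.064, 0.14, -0.008], [0.2, 0.018, -0.064, 0.185, -0.008], [0.2, 0.018, -0.064, 0.185, -0.008], [0.2, 0.018, -0.064, 0.185, -0.008]]]'

```text
clock: 17.25
tcp_pos: [0.4862, -0.0286, 0.19]
orientation: [-3.117, -0.391, 0.002]
contact_force: [0.9, 0.1, -6.7]
grip_width: 0.0529
gripper_force: 77.0
```

Run:
```python
import go
from h import *
for i in range(2):
    go.go(.486,-.0296,.183,14.25); p=viewer.grab_frame('wrist')
```

```text
t17.25 tcp [ 0.4862 -0.0286  0.19  ] yaw 14.32 F [ 0.9  0.1 -6.7] w 0.0529 tilt 0.07 q1,q7 [ 0.3  -1.51]
units [-0.002  0.005  0.035] turn 0.001 rows 0.2 calls 1.00
t17.30 tcp [ 0.4867 -0.0285  0.1906] yaw 14.32 F [ 0.3 -0.2 -6.8] w 0.0529 tilt 0.01 q1,q7 [ 0.3  -1.51]
units [-0.005  0.004  0.038] turn 0.001 rows 0.2 calls 1.00
```

>>> play_rows --commands '[[[0.2, -0.005, 0.005, 0.015, 0], [0.2, -0.005, 0.005, 0.03, 0], [0.2, -0.005, 0.005, 0.038, 0], [0.2, -0.005, 0.005, 0.038, 0], [0.2, -0.005, 0.005, 0.038, 0]]]'

```text
clock: 17.77
tcp_pos: [0.4856, -0.0296, 0.1827]
orientation: [-3.117, -0.392, 0.0]
contact_force: [-0.4, 0.5, -6.6]
grip_width: 0.0531
gripper_force: 77.1
```

```bash
python3 go.py .486 -.0296 .1743 14.25
```

```text
t17.77 tcp [ 0.4856 -0.0296  0.1827] yaw 14.35 F [-0.4  0.5 -6.6] w 0.0531 tilt 0.01 q1,q7 [ 0.3  -1.52]
units [0.002 0.    0.042] turn 0.001 rows 0.2 calls 1.00
```

>>> play_rows --commands '[[[0.2, 0.001, 0, 0.01, 0.001], [0.2, 0.001, 0, 0.02, 0.001], [0.2, 0.001, 0, 0.03, 0.001], [0.2, 0.001, 0, 0.036, 0.001], [0.2, 0.001, 0, 0.036, 0.001]]]'

```text
clock: 18.18
tcp_pos: [0.4856, -0.0296, 0.1751]
orientation: [-3.117, -0.39, 0.001]
contact_force: [-0.8, 0.8, -6.9]
grip_width: 0.053
gripper_force: 77.1
```

>>> play_rows --commands '[[[0.2, 0, 0, 0.006, 0], [0.2, 0, 0, 0.012, 0], [0.2, 0, 0, 0.012, 0]]]'

```text
clock: 18.43
tcp_pos: [0.4859, -0.0295, 0.1746]
orientation: [3.117, 0.389, -0.0]
contact_force: [-7.5, -1.4, 9.3]
grip_width: 0.0526
gripper_force: 79.1
```

Seated at the expected height (0.1746). Release, rise, close.

>>> play_rows --commands '[[[0.2, 0, 0, -0.007, 0], [-0.6, 0, 0, -0.007, 0], [-0.6, 0, 0, -0.007, 0], [-0.6, 0, 0, -0.01, 0], [-0.6, 0, 0, -0.1, 0], [-0.6, 0, 0, -0.25, 0], [-0.6, 0, 0, -0.38, 0], [1, 0, 0, -0.38, 0], [1, 0, 0, -0.38, 0], [1, 0, 0, -0.38, 0], [1, 0, 0, -0.38, 0], [1, 0, 0, -0.38, 0]]]'

```text
clock: 19.43
tcp_pos: [0.4853, -0.0296, 0.248]
orientation: [-3.117, -0.39, 0.003]
contact_force: [-0.2, -0.2, -0.4]
grip_width: 0.0076
gripper_force: 0.0
```

```bash
python3 go.py .4859 -.0296 .210 14.25
```

```text
t19.43 tcp [ 0.4853 -0.0296  0.248 ] yaw 14.26 F [-0.2 -0.2 -0.4] w 0.0076 tilt 0.11 q1,q7 [ 0.32 -1.47]
units [0.003 0.001 0.19 ] turn 0.0 rows 0.9 calls 1.00
```

>>> play_rows --commands '[[[1, 0.003, 0, 0.05, 0], [1, 0.003, 0, 0.1, 0], [1, 0.003, 0, 0.15, 0], [1, 0.003, 0, 0.18, 0], [1, 0.003, 0, 0.19, 0], [1, 0.003, 0, 0.19, 0]]]'

```text
clock: 19.93
tcp_pos: [0.4859, -0.0294, 0.2101]
orientation: [-3.117, -0.39, 0.003]
contact_force: [0.6, -0.1, -0.6]
grip_width: -0.0001
gripper_force: 0.0
```

>>> play_rows --commands '[[[1, 0, 0, 0.015, 0], [1, 0, 0, 0.03, 0], [1, 0, 0, 0.03, 0], [1, 0, 0, 0.03, 0]]]'

```text
clock: 20.27
tcp_pos: [0.4865, -0.0294, 0.2052]
orientation: [3.117, 0.39, 0.0]
contact_force: [0.0, -0.3, -0.6]
grip_width: 0.0001
gripper_force: 0.0
```

>>> play_rows --commands '[[[1, 0, 0, 0.007, 0], [1, 0, 0, 0.012, 0], [1, 0, 0, 0.014, 0], [1, 0, 0, 0.014, 0]]]'

```text
clock: 20.6
tcp_pos: [0.4868, -0.0294, 0.204]
orientation: [3.117, 0.39, 0.001]
contact_force: [-5.2, -0.4, 14.4]
grip_width: 0.0001
gripper_force: 7.2
```

>>> play_rows --commands '[[[1, -0.002, 0, 0.006, 0], [1, -0.002, 0, 0.01, 0], [1, -0.002, 0, 0.01, 0], [1, -0.002, 0, 0.01, 0], [1, -0.002, 0, 0.01, 0], [1, -0.002, 0, 0.01, 0], [1, -0.002, 0, 0.01, 0], [1, -0.002, 0, 0.01, 0], [1, -0.002, 0, 0.01, 0]]]'

```text
clock: 21.35
tcp_pos: [0.4869, -0.0294, 0.204]
orientation: [3.116, 0.389, 0.003]
contact_force: [-11.9, 0.3, 30.0]
grip_width: -0.0001
gripper_force: 15.2
```

>>> play_rows --commands '[[[1, 0, 0, -0.03, 0], [1, 0, 0, -0.15, 0], [1, 0, 0, -0.3, 0], [-0.8, 0, 0, -0.45, 0], [-0.8, 0, 0, -0.55, 0], [-0.8, 0, 0, -0.55, 0], [-0.8, 0, 0, -0.55, 0], [-0.8, 0, 0, -0.55, 0]]]'

```text
clock: 22.02
tcp_pos: [0.4857, -0.0296, 0.3097]
orientation: [3.117, 0.39, -0.001]
contact_force: [-0.5, 0.2, -0.2]
grip_width: 0.0603
gripper_force: 0.0
```

Run:
```python
from h import *
import go
go.go(.486,-.03,.30,14.25)
p=viewer.grab_frame('wrist'); q=viewer.grab_frame('scene'); s=viewer.grab_frame('side')
a=cv2.resize(p['pixels'][40:300,126:386],(400,400),interpolation=cv2.INTER_CUBIC); b=cv2.resize(q['pixels'][120:220,195:295],(400,400),interpolation=cv2.INTER_CUBIC)
cv2.imwrite('pics/l.png',cv2.cvtColor(np.hstack([a,b]),cv2.COLOR_RGB2BGR))
```

```text
t22.02 tcp [ 0.4857 -0.0296  0.3097] yaw 14.25 F [-0.5  0.2 -0.2] w 0.0603 tilt 0.05 q1,q7 [ 0.33 -1.44]
units [0.001 0.002 0.048] turn 0.0 rows 0.2 calls 1.00
```

View pics/l.png

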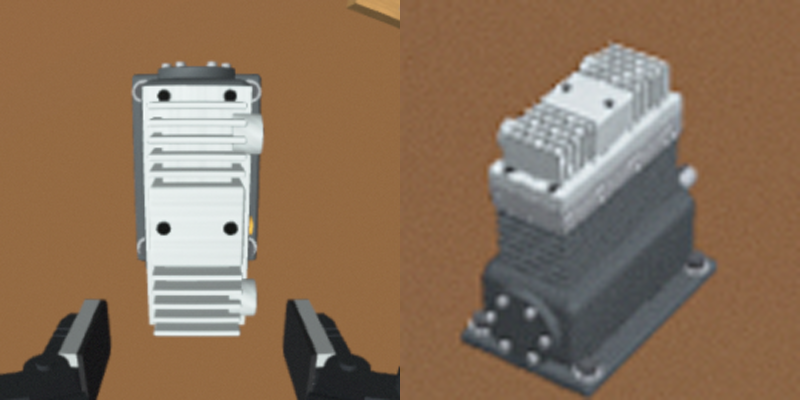

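The head sits flush on the plate and deck, with its ports on deck -y (right in the wrist view) and its top at z = 0.204 as required. The gripper is clear.

```bash
python3 -c "
from bench import r
print(r.hand_in())"
```

```text
the job is handed in; nothing more can be done
None
```

The valve plate and cylinder head are both on the deck, seated over the dowels and the right way round; each got a push of about 30 N held for half a second, the plate before the head went on, and the job was handed in at about 22 s.

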